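Set a telescopic stand to its length mark and close the cam lever

TASK

Take the stand's sliding leg by its round grip, draw it up until the ring mark on the leg is level with the collar's rim, and only then, holding it there, swing the cam lever anticlockwise (seen from above) as far as it goes, fully closed; the leg sinks back when let go, so push the lever's upright paddle round with the side of a finger by turning the gripper about the leg. Finish still holding the leg at its mark with the lever closed: do not let go. Leave the other things on the bench where they are.

Things in the scene. Friction and masses are not known exactly. Their poses are not given: they have to be found in the camera images.
- stand: Short telescopic equipment stand fixed to the bench: dark round foot plate 180 mm across and 16 mm thick, upright sleeve 36 mm across with a black collar, rim 125 mm above the bench. Origin: centre of the foot's underside, on the vertical axis that sleeve, leg, grip and lever share; z up. Its yaw varies.
- collar_rim (a point): Centre of the collar's upper rim (42 mm across), on the stand's axis, 125 mm above the bench: the leg comes out of it here.
- leg (a joint): Height of the sliding leg (bright tube 25 mm across) in m: 0 is fully sunk, 0.070 fully drawn out. At 0.035 the black ring mark (2.5 mm wide) on the leg is level with the collar's rim; the mark is hidden in the sleeve below that. It starts at 0. The underside of the round grip stands 8 mm above the rim at 0, so 43 mm above it at the mark. Leg and grip weigh about 0.57 kg together (varies) and sink back when let go.
- grip: Grey round plastic grip with two thin black bands on top of the leg, 44 mm across, 44 mm high, with a steel stud 12 mm across and 10 mm high on top. It turns freely about the leg's vertical axis, so a hand that holds it can turn while the leg stays. Origin: centre of its underside, z up.
- grip_mid (a point): Middle of the round grip, on its axis, 22 mm above its underside: the place to grasp from above.
- cam_lever (a joint): Angle of the cam lever about the stand's vertical axis in rad: 0 is open, growing anticlockwise seen from above to 0.80, the stop, fully closed. It starts at 0 to 0.12, and stays where it is left (friction about 0.06 N m, light to push, no spring). At 0 the lever points 0.9 rad clockwise of the stand's x axis.
- paddle_top (a point): Middle of the top edge of the lever's upright paddle, 45 mm out from the stand's axis and 68 mm above the collar's rim. The paddle is a steel plate 6 mm thick that stands radially, from 28 to 62 mm from the axis and from 22 mm below to 68 mm above the rim, on an arm from the collar. A finger that holds the grip stands beside it and pushes its broad side when the gripper turns.
- container: Bystander: pale plastic fluid container 190 x 130 mm, 290 mm high. Origin: centre of its underside.
- tape_roll: Bystander: black roll of tape lying flat, 110 mm across, 48 mm high. Origin: centre of its underside.
- wrench: Bystander: steel wrench lying on the bench, about 180 mm long. Origin near its middle, on the bench.
- spigot: Bystander: small upright steel spigot 70 mm high, 16 mm thick with a 28 mm head. Origin: centre of its underside.
Things that resemble listed ones, but are neither listed nor needed, are in the scene too. Leave any orange look-alike of the stand alone.

How it is judged:
By the outcome, as a careful person would: the job done as asked, in the order asked, and still so for the second after the job is handed in, while the arm keeps its last pose, push and grip.
It also fails if it takes over 42 s, if anything falls off the work surface, if the arm or the gripper's body presses on something with over 40 N, if the wrist force passes 120 N, or if a joint passes its speed limit or range.

ROBOT

A 7-joint arm with a two-finger parallel gripper is mounted at the origin on the work surface. World frame = base frame: x ahead of the robot, y to its left, z up, the work surface at z = 0. Lengths are in m, angles in rad, forces in N, time in s.
With the tool pointing down it reaches from about 0.425 to 0.925 m from the base axis. Payload 6.8 kg.
Tool frame: the origin (TCP) lies on the front face of the gripper's body, between the roots of the fingers; the fingertips stand 73 mm ahead of it and the grasp point (between the pads) lies 54 mm ahead of it (tcp_to_tips is the distance from the TCP to the fingertips, in m); z points along the fingers, x is the direction in which the jaws open and shut, and the axes are right-handed (so a half turn about z gives the same grasp; the last joint's range is limited). The gripper opens to 85 mm and grips with 20 to 120 N. Pads are 22 mm wide; open, the fingers measure 114 mm over their backs; the gripper's body (76 mm by 85 mm) begins 54 mm behind the grasp point. The pads swing forward as they close: fully open they stand 13 mm farther back than shut.
Start: joints at [1.037, 0.477, 0.022, 1.555, -0.011, 1.109, -0.083], TCP at [0.279, -0.615, 0.304] pointing down, gripper open.
Joint ranges: [-2.96, 2.96], [-0.34, 2.1], [-1.41, 1.46], [0.24, 2.44], [-1.37, 4.51], [0.17, 1.92], [-2.96, 2.96]. Speed limits (rad/s): [2.39, 2.39, 3.14, 3.14, 3.14, 3.14, 3.14].

INTERFACE

Orientations are given as a unit quaternion [w, x, y, z].
In Python, from station import get_obs, read_camera, hand_in, look_for, silhouettes, tcp_to_tips gives the robot as it stands. The module is installed in compiled form; this text tells all that it offers.
- The arm moves only by the tool apply_moves, never from a script. Its argument "moves" is a list of rows, each a list of 3 entries, a list of its own where there are three numbers: the shift along the tool's x, y, z in units of 25 mm (1.0 is 25 mm), then the turn, a rotation vector about the tool's x, y, z in units of 10 degrees (1.0 is 10 degrees), then the gripper's target within -1 to 1 (fully open at 1, half-way at 0, shut at -1). In form: [[[dx, dy, dz], [rx, ry, rz], jaw], ...]. A call has 1 to 20 rows; each row is the pose to reach, as a shift and turn from the pose commanded when the call began, along the tool's axes at that moment; what a row does not reach only later rows make up. A row lasts 1/8 s, in which the tool goes at most 62.5 mm and 10.7 degrees, less where a joint would pass 70% of its speed; a pose out of reach is approached as far as the arm can. A call with a gripper value outside its range is refused whole. The fingers move at their own pace and stop on an object; "force" is the grip in N (left out, the last holds). Time passes only in rows, so rows that repeat a pose let the fingers close. It gives the time, the measured TCP pose, the force and the opening at its end, in the units of the state.
- get_obs(): the state, without advancing time (a new reading comes with each control period).
- read_camera(name): name is "side" or "top"; returns a dict with "color" (420x560x3 uint8, red, green, blue), "mtx" (3x3 intrinsics, pixels), "eye" and "rotation" of the camera in the world. Camera axes: x right, y up, looking along -z (the intrinsics and any distortion apply to the point x, -y, -z); pixel columns grow to the right and rows downward; lengths in m; the calibration is good to about 2 mm. A picture is of the moment at which its call begins. There is no depth.
- hand_in(): hands the job in, once; it reports no verdict.
Trained networks look in the newest picture that a camera, given by its name, has taken for a name from the list of things; names that differ only in an ending like _2 or _b are one class to them, and where a whole thing is asked for, a point or a joint stands for the part that bears it (a point fixed in the world has none). Each returns a list of dicts, best first, with "conf" (0 to 1); they miss things now and then, are a little off and sometimes report something else, mostly with a low value. They report only what shows in the picture. A call takes as long as a camera call. They do not tell look-alikes from the thing itself.
- look_for(camera, query): "pixel" ([row, column] in pixels, amid what is visible of it).
- silhouettes(camera, query): "mask" (420x560 bool, what is visible of it) and "pixel" ([row, column] in pixels, amid what is visible of it).
The state is a dict: "t": time; "q": joint angles; "joint_vel": joint speeds; "joint_torque": joint torques, N m; "eef_pos": TCP position; "tool_rot": TCP orientation; "contact_force": force on the tool from outside, world axes, zero at the start; "torque": the same for the moment, N m; "gripper_width": opening from 0.0 (shut) to 1.0 (fully open).
Only numpy, scipy, OpenCV 4.12 (cv2) and the standard library are available. Lean on these libraries where they do the work, as an engineer would, in place of code of your own. Each camera call takes 0.05 s, during which the arm holds its last target.

## Working session

There is one attempt and no reset: what is moved stays moved. The work goes in short steps, Python scripts to look and compute and a tool call to move; the robot and the scene stay as the last step left them, time stands still between calls to the robot, and variables do not carry over. Pictures are saved under pics/ and viewed, and the job is handed in when it is done.

Besides the shell and the picture viewer there is one more tool, called after "Call:" in YAML: its name, and indented under it one key for each argument. apply_moves: Moves the arm, as the interface text tells. Its arguments: {"type":"object","properties":{"moves":{"type":"array"},"force":{"type":"number"}},"required":["moves"]}

```bash
mkdir -p pics; cat > h.py <<'E'
import numpy as np, cv2
from station import *
def ray(cam,px):
    r,c=px; K=np.array(cam["mtx"]); R=np.array(cam["rotation"]); e=np.array(cam["eye"])
    v=np.linalg.inv(K)@np.array([c,r,1.0]); d=R@np.array([v[0],-v[1],-v[2]]); return e,d/np.linalg.norm(d)
def proj(cam,p):
    K=np.array(cam["mtx"]); R=np.array(cam["rotation"]); e=np.array(cam["eye"])
    q=R.T@(np.array(p)-e); u=K@np.array([q[0],-q[1],-q[2]]); return np.array([u[1]/u[2],u[0]/u[2]])
def atz(cam,px,z):
    e,d=ray(cam,px); return e+d*(z-e[2])/d[2]
def tri(c1,p1,c2,p2):
    e1,d1=ray(c1,p1);e2,d2=ray(c2,p2)
    A=np.stack([d1,-d2],1); t=np.linalg.lstsq(A,e2-e1,rcond=None)[0]
    a=e1+d1*t[0]; b=e2+d2*t[1]; return (a+b)/2,np.linalg.norm(a-b)
def save(cam,n): cv2.imwrite("pics/"+n,cam["color"][:,:,::-1])
E
python3 - <<'E'
from h import *
o=get_obs(); print({k:np.round(v,3) for k,v in o.items()}, tcp_to_tips if not callable(tcp_to_tips) else tcp_to_tips())
for n in ("side","top"):
    c=read_camera(n); save(c,n+"0.png"); print(n,np.round(c["eye"],3),np.round(c["mtx"],1).tolist(),[k for k in c])
    for q in ("stand","grip","grip_mid","collar_rim","paddle_top","cam_lever","container","tape_roll","wrench","spigot"):
        print(q,[(np.round(d["pixel"],1).tolist(),round(d["conf"],2)) for d in look_for(n,q)])
E
```

```text
{'t': np.float64(0.0), 'q': array([ 1.037,  0.478,  0.022,  1.556, -0.011,  1.109, -0.083]), 'joint_vel': array([-0.002, -0.001, -0.001, -0.   ,  0.   , -0.002,  0.003]), 'joint_torque': array([ 0.0000e+00, -5.9645e+01,  1.6080e+00, -2.8119e+01,  1.2000e-02,
        9.0000e-03,  0.0000e+00]), 'eef_pos': array([ 0.279, -0.614,  0.303]), 'tool_rot': array([-0.   ,  0.841, -0.542, -0.001]), 'contact_force': array([ 0.117, -0.14 , -0.742]), 'torque': array([-0.014,  0.001, -0.006]), 'gripper_width': np.float64(0.998)} 0.0726
side [0.162 0.709 0.685] [[406.9, 0.0, 272.8], [0.0, 406.9, 211.6], [0.0, 0.0, 1.0]] ['color', 'mtx', 'eye', 'rotation']
stand [([219.5, 326.2], 0.92), ([240.8, 183.2], 0.75)]
grip [([174.6, 329.1], 0.93), ([217.6, 265.7], 0.88), ([204.8, 175.9], 0.78)]
grip_mid [([222.0, 264.3], 0.91), ([202.5, 178.4], 0.78)]
collar_rim [([239.0, 184.1], 0.92), ([266.4, 263.9], 0.64), ([215.3, 328.0], 0.6)]
paddle_top [([194.1, 323.2], 0.69), ([238.0, 267.0], 0.51), ([219.3, 179.7], 0.51)]
cam_lever [([220.0, 177.8], 0.69), ([193.8, 325.7], 0.51), ([242.1, 264.5], 0.47)]
container [([330.1, 140.5], 0.81)]
tape_roll [([184.9, 359.2], 0.93)]
wrench []
spigot [([357.8, 266.3], 0.66)]
top [0.411 0.029 1.148] [[423.0, 0.0, 274.6], [0.0, 423.0, 207.8], [0.0, 0.0, 1.0]] ['color', 'mtx', 'eye', 'rotation']
stand [([217.3, 261.3], 0.92), ([136.7, 250.4], 0.85), ([240.4, 351.0], 0.73)]
grip [([264.6, 162.0], 0.74), ([189.7, 112.1], 0.69), ([238.2, 361.2], 0.6), ([116.6, 247.3], 0.6), ([214.1, 256.7], 0.59)]
grip_mid [([117.4, 246.5], 0.79), ([237.1, 365.5], 0.73), ([211.9, 256.8], 0.72)]
collar_rim [([219.2, 260.4], 0.94), ([138.3, 249.0], 0.72), ([233.9, 352.4], 0.67)]
paddle_top [([117.8, 261.1], 0.84), ([203.7, 275.6], 0.59)]
cam_lever [([233.2, 379.5], 0.73), ([205.2, 272.2], 0.61), ([111.4, 260.5], 0.55)]
container [([188.1, 112.1], 0.71)]
tape_roll [([252.3, 435.3], 0.81)]
wrench [([179.7, 419.0], 0.83)]
spigot []
```

View pics/side0.png

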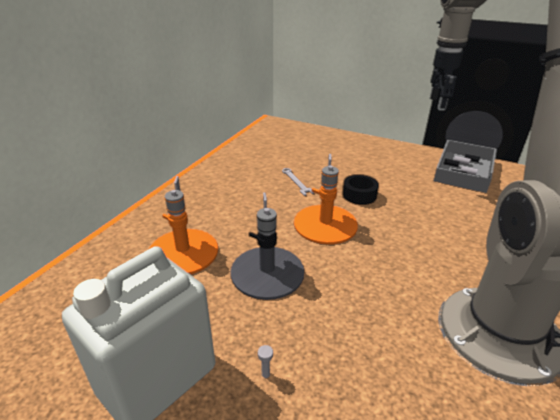

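View pics/top0.png

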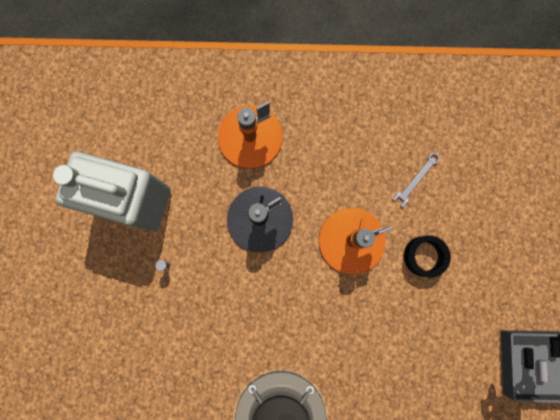

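The dark stand, the real one, is at about (219,260) in the top view and (270,266) in the side view. The orange ones are look-alikes. The lever points up-right of the grip in the top view. Next I'll measure it closely.

```bash
python3 - <<'E'
from h import *
s=read_camera("side"); t=read_camera("top")
cv2.imwrite("pics/t1.png",cv2.resize(t["color"][180:260,215:305,::-1],None,fx=8,fy=8,interpolation=cv2.INTER_CUBIC)[:600,:800])
cv2.imwrite("pics/s1.png",cv2.resize(s["color"][185:305,220:320,::-1],None,fx=5,fy=5,interpolation=cv2.INTER_CUBIC))
for n,c in(("top",t),("side",s)):
  for q in("stand","grip","cam_lever"):
    for d in silhouettes(n,q):
        m=d["mask"]; r,cc=np.nonzero(m)
        print(n,q,np.round(d["pixel"],1),round(d["conf"],2),m.sum(),r.min(),r.max(),cc.min(),cc.max(),np.round(atz(c,d["pixel"],{'stand':.016,'grip':.155,'cam_lever':.193}[q]),4))
# foot centre by dark pixels
g=t["color"].astype(int).sum(2); m=((g<230)).astype(np.uint8); m[:185]=0;m[255:]=0;m[:,:222]=0;m[:,300:]=0
cs=max(cv2.findContours(m,0,2)[0],key=cv2.contourArea); (e)=cv2.fitEllipse(cv2.convexHull(cs)); print(e, atz(t,(e[0][1],e[0][0]),.016))
E
```

```text
Traceback (most recent call last):
  File "h.py", line 10, in atz
    e,d=ray(cam,px); return e+d*(z-e[2])/d[2]
        ~~~^^^^^^^^
  File "h.py", line 5, in ray
    v=np.linalg.inv(K)@np.array([c,r,1.0]); d=R@np.array([v[0],-v[1],-v[2]]); return e,d/np.linalg.norm(d)
                                              ~^~~~~~~~~~~~~~~~~~~~~~~~~~~~~
ValueError: matmul: Input operand 1 has a mismatch in its core dimension 0, with gufunc signature (n?,k),(k,m?)->(n?,m?) (size 3 is different from 4)
```

```bash
ls pics
```

```text
s1.png
side0.png
t1.png
top0.png
```

View pics/t1.png

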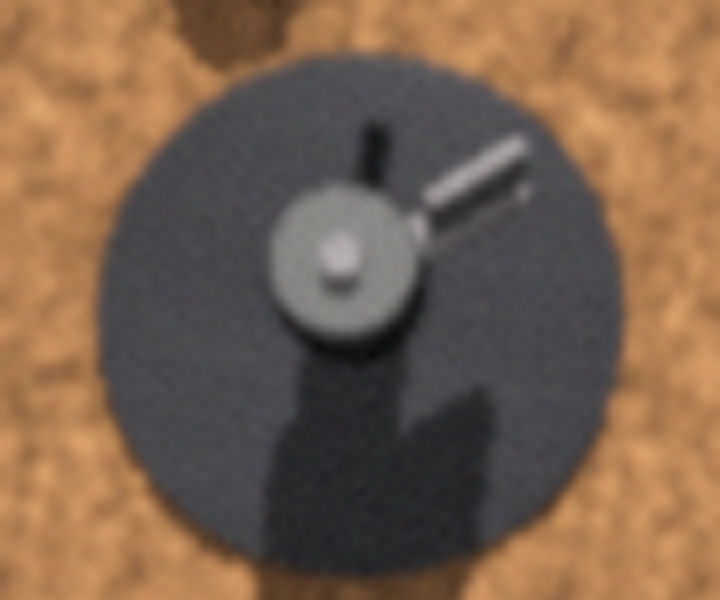

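View pics/s1.png

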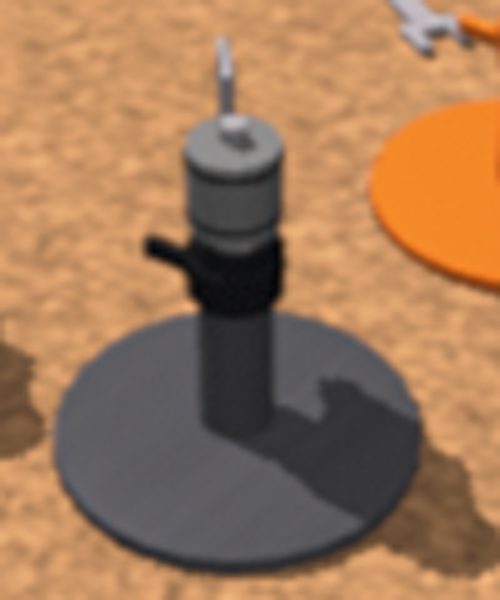

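```bash
sed -i 's/R=np.array(cam\["rotation"\])/R=RR(cam)/' h.py; cat >> h.py <<'E'
from scipy.spatial.transform import Rotation as Ro
def RR(cam):
    w,x,y,z=cam["rotation"]; return Ro.from_quat([x,y,z,w]).as_matrix()
E
python3 - <<'E'
from h import *
s=read_camera("side"); t=read_camera("top")
print(proj(t,[0,0,0]),proj(s,[.45,0.05,0]))
for n,c in(("top",t),("side",s)):
  for q in("stand","grip","cam_lever"):
    for d in silhouettes(n,q):
        m=d["mask"]; r,cc=np.nonzero(m)
        print(n,q,np.round(d["pixel"],1),round(d["conf"],2),m.sum(),r.min(),r.max(),cc.min(),cc.max(),np.round(atz(c,d["pixel"],{'stand':.016,'grip':.155,'cam_lever':.193}[q]),4))
g=t["color"].astype(int); m=((g[:,:,0]-g[:,:,2]<25)).astype(np.uint8); m[:180]=0;m[257:]=0;m[:,:222]=0;m[:,300:]=0
cs=max(cv2.findContours(m,0,2)[0],key=cv2.contourArea); e=cv2.fitEllipse(cv2.convexHull(cs)); print("foot top",e, atz(t,(e[0][1],e[0][0]),.016))
# from crop: px = crop/8 + offset -0.44
f=lambda x,y:(180+y/8-.44,215+x/8-.44)
print("grip top disc",atz(t,f(343,262),.177),"stud",atz(t,f(341,257),.187))
a=atz(t,f(430,197),.193);b=atz(t,f(522,143),.193);print("paddle",a,b)
print("peg",atz(t,f(376,128),.115))
g=lambda x,y:(185+y/5-.4,220+x/5-.4)
print("stud tri",tri(t,f(341,257),s,g(235,127)))
E
```

```text
[417.63189172 280.22207756] [277.03772569 292.92951572]
top stand [220.5 260.5] 0.85 3433 186 251 227 292 [0.5081 0.0626 0.016 ]
top stand [138.7 249.7] 0.78 3267 103 167 218 282 [0.7328 0.0976 0.016 ]
top grip [115.4 246.5] 0.85 335 107 129 237 255 [0.751  0.0985 0.155 ]
top grip [213.7 262.2] 0.74 307 203 222 248 267 [0.5123 0.0548 0.155 ]
top grip [236.8 359.6] 0.58 354 228 247 353 374 [ 0.4625 -0.1749  0.155 ]
top cam_lever [233.5 378.9] 0.66 145 226 248 350 391 [ 0.4689 -0.2108  0.193 ]
top cam_lever [114.2 257.9] 0.51 252 102 134 242 269 [0.7414 0.0693 0.193 ]
top cam_lever [203.5 274.9] 0.5 153 197 211 266 281 [0.5323 0.0255 0.193 ]
side stand [216.8 326.5] 0.83 2787 157 245 294 357 [ 0.4625 -0.2007  0.016 ]
side stand [266.7 266. ] 0.71 3887 198 299 230 303 [0.5164 0.0629 0.016 ]
side stand [241.3 183.6] 0.61 2808 178 273 151 217 [0.7548 0.0758 0.016 ]
side stand [223.3 267.9] 0.17 461 208 234 256 276 [ 0.5959 -0.0964  0.016 ]
side grip [204.3 175.3] 0.94 436 190 214 164 184 [0.7355 0.1043 0.155 ]
side grip [176.1 328.4] 0.68 355 165 187 321 338 [ 0.4631 -0.1878  0.155 ]
side grip [219.  264.9] 0.56 486 208 234 256 276 [0.5194 0.0596 0.155 ]
side cam_lever [240.8 263.6] 0.56 181 194 246 256 276 [0.4616 0.1709 0.193 ]
side cam_lever [218.7 175.7] 0.54 194 176 225 167 187 [0.6591 0.1905 0.193 ]
side cam_lever [191.8 328.5] 0.44 116 155 198 319 335 [ 0.4151 -0.0553  0.193 ]
foot top ((259.5715637207031, 219.39877319335938), (64.99125671386719, 65.3902359008789), 29.482114791870117) [0.51102963 0.06516728 0.016     ]
grip top disc [0.51304025 0.0652919  0.177     ] stud [0.51340737 0.06552034 0.187     ]
paddle [0.53043731 0.04041947 0.193     ] [0.54647981 0.01455187 0.193     ]
peg [0.56132426 0.05849091 0.115     ]
stud tri (array([0.51275515, 0.06521084, 0.18501623]), np.float64(0.0018815288119337404))
```

Call:
apply_moves:
  moves:
    - [[-0.6, -0.6, -0.6], [0, 0, 0.2], 1]
    - [[-2, -1.9, -1.2], [0, 0, 0.4], 1]
    - [[-3.6, -3.4, -1.4], [0, 0, 0.7], 1]
    - [[-5.2, -4.9, -1.4], [0, 0, 1], 1]
    - [[-6.8, -6.4, -1.4], [0, 0, 1.3], 1]
    - [[-8.4, -7.9, -1.4], [0, 0, 1.6], 1]
    - [[-10, -9.4, -1.4], [0, 0, 2], 1]
    - [[-11.6, -10.9, -1.4], [0, 0, 2.3], 1]
    - [[-13.2, -12.4, -1.4], [0, 0, 2.6], 1]
    - [[-14.8, -13.9, -1.4], [0, 0, 2.9], 1]
    - [[-16.4, -15.4, -1.4], [0, 0, 3.2], 1]
    - [[-18, -17, -1.4], [0, 0, 3.5], 1]
    - [[-19.4, -18.4, -1.4], [0, 0, 3.8], 1]
    - [[-20.4, -19.3, -1.3], [0, 0, 4], 1]
    - [[-20.9, -19.8, -1.2], [0, 0, 4], 1]
    - [[-20.9, -19.8, -1.2], [0, 0, 4], 1]
    - [[-20.9, -19.8, -1.2], [0, 0, 4], 1]
  force: 60

```text
t: 3.78
eef_pos: [0.5136, 0.0638, 0.3338]
tool_rot: [-0.0, -0.604, 0.797, -0.0]
contact_force: [-0.4, -0.6, -0.6]
gripper_width: 0.999
```

```bash
python3 - <<'E'
from h import *
s=read_camera("side"); t=read_camera("top")
cv2.imwrite("pics/s2.png",cv2.resize(s["color"][90:300,180:360,::-1],None,fx=2.8,fy=2.8,interpolation=cv2.INTER_CUBIC))
save(t,"t2.png")
o=get_obs(); p=o["eef_pos"]; print(np.round(p,4),np.round(o["q"],2))
# predicted vs seen for axis
for z in (.125,.133,.177,.187): print(z,proj(s,[.5125,.0653,z]))
for d in silhouettes("side","grip")[:3]: print(d["pixel"],d["conf"])
E
```

```text
[0.5137 0.0638 0.334 ] [ 0.08  0.21 -0.37  1.87  0.09  1.07 -2.17]
0.125 [231.89847868 266.52467913]
0.133 [229.07301845 266.48997045]
0.177 [213.01898569 266.29275859]
0.187 [209.24421558 266.24638834]
[217.8, 264.7] 0.85
[201.4, 174.5] 0.8
[176.7, 330.5] 0.64
```

View pics/s2.png

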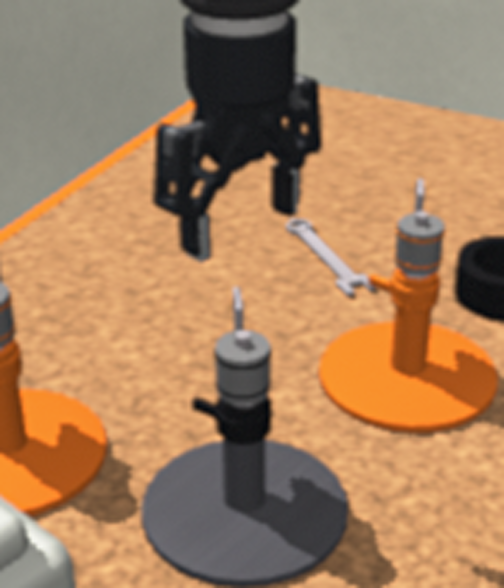

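View pics/t2.png

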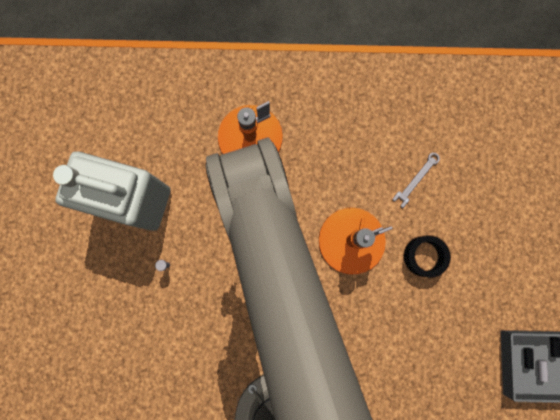

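The side view shows the open gripper over the dark stand, with the grip at column 266, where I predicted it. I'll descend with the fingers clockwise of the paddle.

Call:
apply_moves:
  moves:
    - [[-0.05, 0.06, 1], [0, 0, 0], 1]
    - [[-0.05, 0.06, 2], [0, 0, 0], 1]
    - [[-0.05, 0.06, 3], [0, 0, 0], 1]
    - [[-0.05, 0.06, 3.8], [0, 0, 0], 1]
    - [[-0.05, 0.06, 4.4], [0, 0, 0], 1]
    - [[-0.05, 0.06, 4.8], [0, 0, 0], 1]
    - [[-0.05, 0.06, 5.1], [0, 0, 0], 1]
    - [[-0.05, 0.06, 5.1], [0, 0, 0], 1]
    - [[-0.05, 0.06, 5.1], [0, 0, 0], 1]

```text
t: 5.05
eef_pos: [0.513, 0.0673, 0.2069]
tool_rot: [0.0, -0.605, 0.797, -0.0]
contact_force: [0.6, -0.7, -0.3]
gripper_width: 1.002
```

```bash
python3 - <<'E'
from h import *
s=read_camera("side")
cv2.imwrite("pics/s3.png",cv2.resize(s["color"][150:290,210:330,::-1],None,fx=4.2,fy=4.2,interpolation=cv2.INTER_CUBIC))
o=get_obs(); print(np.round(o["eef_pos"],4),o["contact_force"],o["torque"])
E
```

```text
[0.513  0.0673 0.2069] [-0.21488081  0.4102108   0.59581635] [ 0.04151209 -0.05819369  0.01377756]
```

View pics/s3.png

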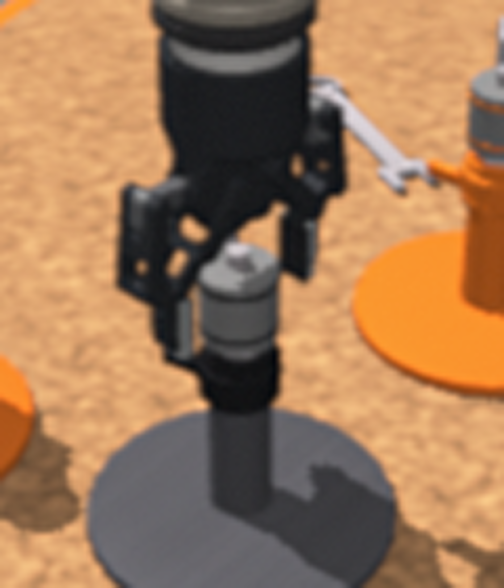

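The fingers straddle the grip, and the paddle is clear behind them. I'll centre by 2 mm and close.

Call:
apply_moves:
  moves:
    - [[0.06, 0, 0], [0, 0, 0], 1]
    - [[0.06, 0, 0], [0, 0, 0], 0.5]
    - [[0.06, 0, 0], [0, 0, 0], -0.2]
    - [[0.06, 0, 0], [0, 0, 0], -1]
    - [[0.06, 0, 0], [0, 0, 0], -1]
    - [[0.06, 0, 0], [0, 0, 0], -1]
    - [[0.06, 0, 0], [0, 0, 0], -1]
    - [[0.06, 0, 0], [0, 0, 0], -1]
  force: 60

```text
t: 6.1
eef_pos: [0.5124, 0.0661, 0.2068]
tool_rot: [0.0, -0.605, 0.796, -0.0]
contact_force: [-0.9, 1.4, 5.1]
gripper_width: 0.503
```

```bash
python3 - <<'E'
from h import *
o=get_obs(); print(np.round(o["eef_pos"],4),o["contact_force"],o["torque"],o["gripper_width"])
s=read_camera("side")
cv2.imwrite("pics/s4.png",cv2.resize(s["color"][150:290,210:330,::-1],None,fx=4.2,fy=4.2,interpolation=cv2.INTER_CUBIC))
E
```

```text
[0.5124 0.0661 0.2068] [-0.86652397  1.36540384  5.13594443] [ 0.18185417  0.34430122 -0.02312489] 0.5031130612325964
```

View pics/s4.png

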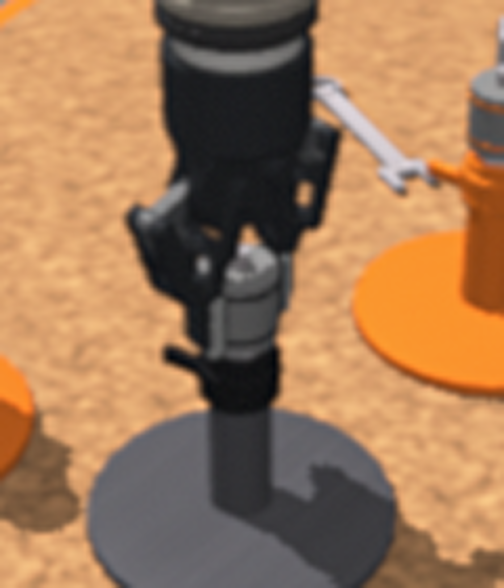

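Gripped at about 43 mm. Now I'll raise it slowly by 35 mm.

Call:
apply_moves:
  moves:
    - [[0.06, 0, -0.1], [0, 0, 0], -1]
    - [[0.06, 0, -0.3], [0, 0, 0], -1]
    - [[0.06, 0, -0.5], [0, 0, 0], -1]
    - [[0.06, 0, -0.7], [0, 0, 0], -1]
    - [[0.06, 0, -0.9], [0, 0, 0], -1]
    - [[0.06, 0, -1.1], [0, 0, 0], -1]
    - [[0.06, 0, -1.25], [0, 0, 0], -1]
    - [[0.06, 0, -1.36], [0, 0, 0], -1]
    - [[0.06, 0, -1.4], [0, 0, 0], -1]
    - [[0.06, 0, -1.4], [0, 0, 0], -1]
    - [[0.06, 0, -1.4], [0, 0, 0], -1]

```text
t: 7.52
eef_pos: [0.5123, 0.0659, 0.241]
tool_rot: [0.001, -0.605, 0.796, 0.001]
contact_force: [3.8, 5.9, -5.2]
gripper_width: 0.5
```

```bash
python3 - <<'E'
from h import *
o=get_obs(); print(np.round(o["eef_pos"],4),o["contact_force"],o["torque"],o["gripper_width"])
s=read_camera("side")
cv2.imwrite("pics/s5.png",cv2.resize(s["color"][185:250,235:300,::-1],None,fx=9,fy=9,interpolation=cv2.INTER_CUBIC))
for d in look_for("side","collar_rim"): print(d)
ax=[.5125,.0653]
for z in(.125,.1263,.1237,.168,.212,.222): print(z,proj(s,ax+[z]))
E
```

```text
[0.5123 0.0659 0.241 ] [ 3.79277214  5.92385421 -5.16542756] [ 1.05145475 -0.69234977  0.02597182] 0.49956714467132673
{'pixel': [264.6, 264.1], 'conf': 0.95}
{'pixel': [216.0, 328.2], 'conf': 0.88}
{'pixel': [239.6, 180.5], 'conf': 0.71}
0.125 [231.89847868 266.52467913]
0.1263 [231.44123698 266.51906225]
0.1237 [232.354989   266.53028702]
0.168 [216.37545468 266.33399032]
0.212 [199.59241551 266.12782315]
0.222 [195.64321288 266.07931013]
```

View pics/s5.png

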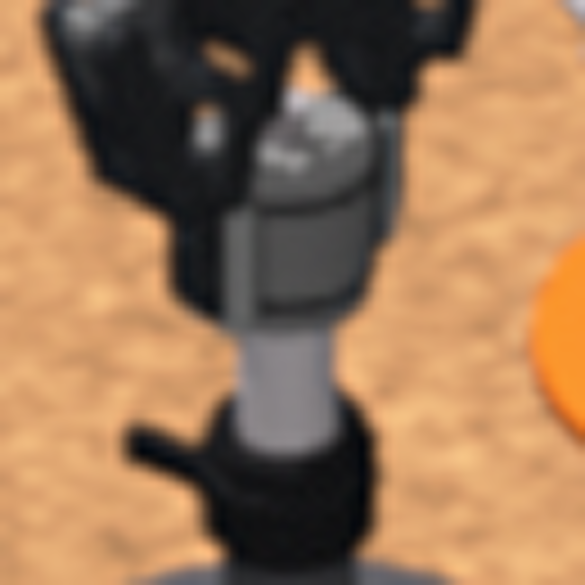

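```bash
python3 - <<'E'
from h import *
a=cv2.imread("pics/side0.png").astype(np.float32).mean(2)
s=read_camera("side"); b=s["color"].astype(np.float32).mean(2)
print("leg profile now", np.round(b[215:246,264:270].mean(1)).astype(int).tolist())
print("init", np.round(a[205:246,264:270].mean(1)).astype(int).tolist())
# predicted image rows of grip features at leg height h, front points
ax=np.array([.5125,.0653]); v=(s["eye"][:2]-ax); v/=np.linalg.norm(v)
def row(r,z): return proj(s,[*(ax+v*r),z])[0]
print("rim front r21",row(.021,.125),"leg front at rim",row(.0125,.125),"+-1.25",row(.0125,.1263),row(.0125,.1237))
for h in(0,.034,.035,.036): print(h,"under",row(.022,.133+h),"topfront",row(.022,.177+h), "topback", row(-.022,.177+h))
# vertical registration of grip patch at right side cols
from scipy.optimize import minimize_scalar
for c0,c1 in((266,272),(267,273),(264,271)):
  T=a[213:236,c0:c1]
  best=[]
  for d in np.arange(8,18,.1):
    M=np.float32([[1,0,-c0],[0,1,-(213-d)]])
    P=cv2.warpAffine(b,M,(c1-c0,23),flags=cv2.INTER_CUBIC)
    best.append((np.corrcoef(np.gradient(P,axis=0)[:18].ravel(),np.gradient(T,axis=0)[:18].ravel())[0,1],d))
  print(c0,max(best))
E
```

```text
leg profile now [77, 78, 74, 55, 47, 68, 86, 116, 132, 134, 134, 134, 134, 134, 134, 134, 134, 135, 136, 125, 78, 37, 26, 20, 19, 21, 22, 20, 18, 18, 18]
init [124, 120, 131, 166, 178, 155, 114, 92, 92, 106, 131, 144, 146, 132, 94, 62, 43, 63, 72, 72, 71, 72, 72, 72, 73, 67, 46, 55, 72, 79, 54, 26, 15, 16, 17, 18, 17, 16, 16, 16, 16]
rim front r21 237.64705174213827 leg front at rim 235.2939474274062 +-1.25 234.83428388070607 235.75286740662736
0 under 235.07428260489752 topfront 218.8586692115847 topback 207.41192739445728
0.034 under 222.62486633388284 topfront 205.6795270393294 topback 194.52127097103627
0.035 under 222.25043459050167 topfront 205.28289188188606 topback 194.1336770088026
0.036 under 221.8755191442545 topfront 204.88572935036825 topback 193.7455886943585
266 (np.float64(0.6466860496795466), np.float64(13.099999999999982))
267 (np.float64(0.623803702516991), np.float64(12.999999999999982))
264 (np.float64(0.6592801457308021), np.float64(13.099999999999982))
```

Two checks agree that the leg is at about 34 mm: the TCP rise is 34.2 mm, and the lower band moved 12.4 px against 12.8 px expected for 35 mm. I'll trim up slightly, relieve the side load, then turn anticlockwise through the free gap.

Call:
apply_moves:
  moves:
    - [[-0.04, 0, -0.03], [0, 0, 0], -1]
    - [[-0.04, 0, -0.03], [0, 0, 0], -1]
    - [[-0.04, 0, -0.03], [0, 0, 0], -1]

```text
t: 8.05
eef_pos: [0.5124, 0.066, 0.2417]
tool_rot: [0.001, -0.605, 0.796, 0.0]
contact_force: [4.0, 4.4, -6.2]
gripper_width: 0.501
```

Call:
apply_moves:
  moves:
    - [[0, 0, 0], [0, 0, -0.2], -1]
    - [[0, 0, 0], [0, 0, -0.5], -1]
    - [[0, 0, 0], [0, 0, -0.8], -1]
    - [[0, 0, 0], [0, 0, -1.1], -1]
    - [[0, 0, 0], [0, 0, -1.4], -1]
    - [[0, 0, 0], [0, 0, -1.6], -1]
    - [[0, 0, 0], [0, 0, -1.6], -1]

```text
t: 8.93
eef_pos: [0.5123, 0.0657, 0.2417]
tool_rot: [-0.001, 0.71, -0.704, -0.0]
contact_force: [3.2, 4.5, -6.3]
gripper_width: 0.501
```

```bash
python3 - <<'E'
from h import *
o=get_obs(); print(np.round(o["eef_pos"],4),o["contact_force"],o["torque"],o["gripper_width"],o["q"])
s=read_camera("side")
b=s["color"].astype(np.float32).mean(2)
print("leg profile now", np.round(b[215:246,264:270].mean(1)).astype(int).tolist())
cv2.imwrite("pics/s6.png",cv2.resize(s["color"][170:250,225:305,::-1],None,fx=7,fy=7,interpolation=cv2.INTER_CUBIC))
E
```

```text
[0.5123 0.0657 0.2417] [ 3.15362818  4.4523988  -6.33778236] [ 0.81819047 -0.6959044  -0.04668458] 0.5014746117605837 [ 0.10111849  0.32265358 -0.4171423   1.97093287  0.16628964  0.88011949
 -1.9663387 ]
leg profile now [81, 81, 78, 66, 67, 77, 94, 122, 133, 134, 133, 133, 133, 133, 134, 134, 134, 135, 135, 117, 68, 31, 26, 21, 19, 21, 21, 19, 18, 18, 18]
```

View pics/s6.png

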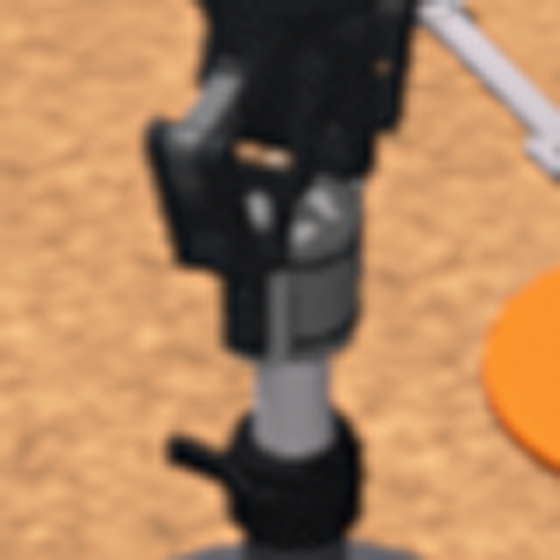

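Call:
apply_moves:
  moves:
    - [[0, 0, 0], [0, 0, -0.2], -1]
    - [[0, 0, 0], [0, 0, -0.5], -1]
    - [[0, 0, 0], [0, 0, -0.8], -1]
    - [[0, 0, 0], [0, 0, -1.1], -1]
    - [[0, 0, 0], [0, 0, -1.4], -1]
    - [[0, 0, 0], [0, 0, -1.7], -1]
    - [[0, 0, 0], [0, 0, -2], -1]
    - [[0, 0, 0], [0, 0, -2.2], -1]
    - [[0, 0, 0], [0, 0, -2.2], -1]

```text
t: 10.1
eef_pos: [0.5124, 0.0654, 0.2418]
tool_rot: [-0.0, 0.831, -0.556, -0.0]
contact_force: [3.2, 3.7, -6.7]
gripper_width: 0.505
```

```bash
cat > st.py <<'E'
from h import *
import sys
o=get_obs(); q=o["tool_rot"]; R=Ro.from_quat([q[1],q[2],q[3],q[0]]).as_matrix()
print("yaw",np.degrees(np.arctan2(R[1,0],R[0,0])),np.round(o["eef_pos"],4),np.round(o["contact_force"],2),np.round(o["torque"],3),o["gripper_width"],np.round(o["joint_torque"],2))
s=read_camera("side")
b=s["color"].astype(np.float32).mean(2)
print("leg", np.round(b[215:246,264:270].mean(1)).astype(int).tolist())
cv2.imwrite("pics/"+sys.argv[1],cv2.resize(s["color"][170:250,225:305,::-1],None,fx=7,fy=7,interpolation=cv2.INTER_CUBIC))
E
python3 st.py s7.png
```

```text
yaw -67.57979618115384 [0.5124 0.0654 0.2418] [ 3.15  3.7  -6.75] [ 0.73  -0.828 -0.075] 0.505109571359525 [  1.46 -47.1   -2.75 -23.62   0.39   1.55   0.16]
leg [44, 44, 44, 43, 42, 42, 67, 108, 129, 133, 132, 132, 132, 133, 132, 132, 133, 134, 133, 113, 64, 31, 26, 20, 18, 21, 21, 19, 18, 17, 18]
```

View pics/s7.png

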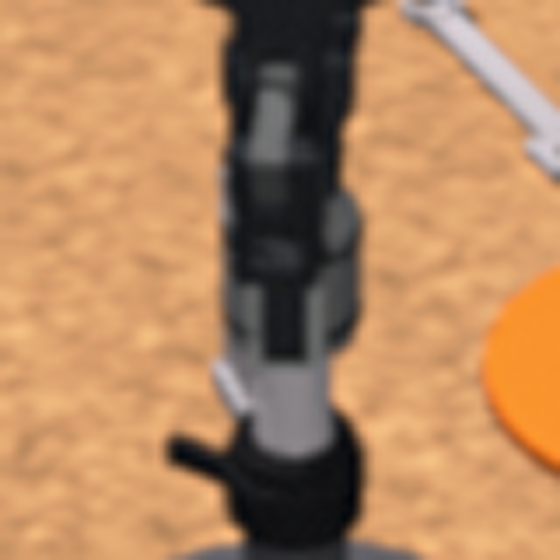

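The paddle's lower edge has come into view left of the leg at (225,258), so it is moving. I'll continue.

Call:
apply_moves:
  moves:
    - [[0, 0, 0], [0, 0, -0.2], -1]
    - [[0, 0, 0], [0, 0, -0.5], -1]
    - [[0, 0, 0], [0, 0, -0.8], -1]
    - [[0, 0, 0], [0, 0, -1.1], -1]
    - [[0, 0, 0], [0, 0, -1.4], -1]
    - [[0, 0, 0], [0, 0, -1.7], -1]
    - [[0, 0, 0], [0, 0, -1.7], -1]

```text
t: 11.02
eef_pos: [0.5125, 0.0652, 0.2418]
tool_rot: [-0.0, 0.904, -0.427, 0.0]
contact_force: [4.8, 2.6, -7.6]
gripper_width: 0.499
```

```bash
python3 st.py s8.png
```

```text
yaw -50.57693625298391 [0.5125 0.0652 0.2418] [ 4.84  2.59 -7.63] [ 0.656 -0.847 -0.047] 0.49877094720567433 [  1.26 -46.85  -3.68 -23.48   0.24   1.58   0.22]
leg [64, 65, 64, 62, 61, 64, 83, 113, 130, 133, 132, 132, 132, 132, 133, 133, 133, 134, 133, 113, 64, 31, 26, 20, 18, 20, 22, 20, 17, 17, 18]
```

View pics/s8.png

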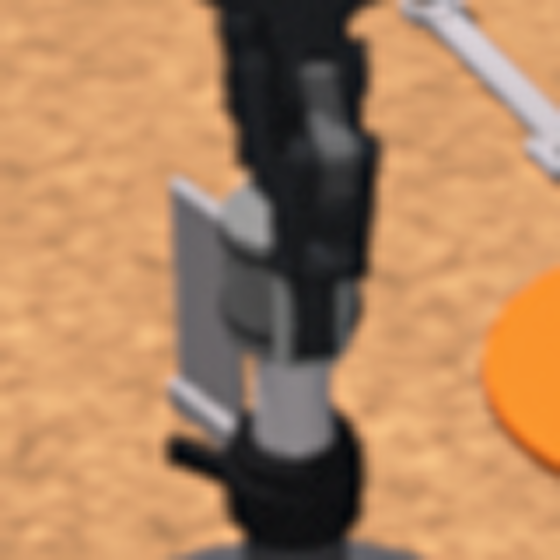

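```bash
python3 - <<'E'
from h import *
s=read_camera("side")
for ang in range(-40,0,4):
    a=np.radians(ang); u=np.array([np.cos(a),np.sin(a)])
    P=proj(s,[*(np.array([.5125,.0653])+.062*u),.193]); Q=proj(s,[*(np.array([.5125,.0653])+.062*u),.103])
    print(ang,np.round(P,1),np.round(Q,1))
E
```

```text
-40 [193.  256.1] [224.7 257. ]
-36 [193.4 254.4] [225.2 255.4]
-32 [193.9 252.7] [225.7 253.8]
-28 [194.4 251. ] [226.3 252.2]
-24 [195.  249.5] [226.9 250.7]
-20 [195.7 247.9] [227.6 249.3]
-16 [196.4 246.5] [228.4 247.9]
-12 [197.2 245.2] [229.2 246.7]
-8 [198.  243.9] [230.1 245.5]
-4 [198.9 242.7] [231.  244.4]
```

Call:
apply_moves:
  moves:
    - [[0, 0, 0], [0, 0, -0.15], -1]
    - [[0, 0, 0], [0, 0, -0.3], -1]
    - [[0, 0, 0], [0, 0, -0.45], -1]
    - [[0, 0, 0], [0, 0, -0.5], -1]
    - [[0, 0, 0], [0, 0, -0.5], -1]

```text
t: 11.75
eef_pos: [0.5125, 0.0652, 0.2419]
tool_rot: [-0.0, 0.922, -0.388, 0.0]
contact_force: [4.9, 2.9, -7.3]
gripper_width: 0.504
```

```bash
python3 st.py s9.png
```

```text
yaw -45.611321281703674 [0.5125 0.0652 0.2419] [ 4.9   2.89 -7.29] [ 0.583 -0.882 -0.016] 0.5043487503782925 [  1.08 -46.85  -3.99 -23.44   0.2    1.59   0.08]
leg [72, 71, 70, 67, 69, 74, 90, 116, 130, 133, 132, 132, 133, 132, 133, 133, 133, 134, 133, 113, 65, 31, 26, 20, 19, 21, 22, 18, 18, 18, 18]
```

View pics/s9.png

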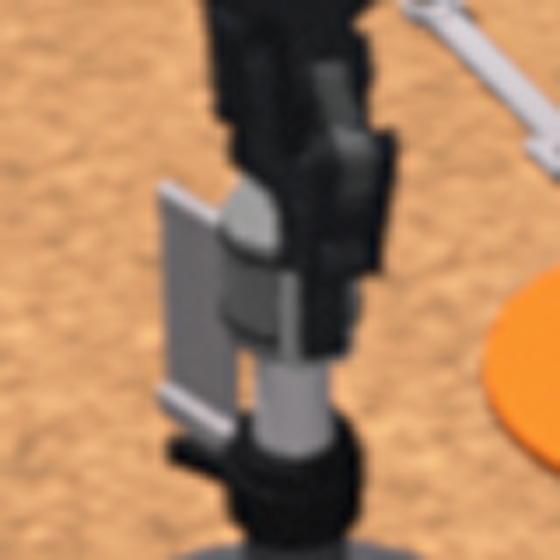

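The paddle is at about −20° world, following the finger. The stop should be at −17 to −10°, so I'll take small steps and watch the torque.

Call:
apply_moves:
  moves:
    - [[0, 0, 0], [0, 0, -0.1], -1]
    - [[0, 0, 0], [0, 0, -0.2], -1]
    - [[0, 0, 0], [0, 0, -0.3], -1]
    - [[0, 0, 0], [0, 0, -0.3], -1]

```text
t: 12.3
eef_pos: [0.5125, 0.065, 0.2418]
tool_rot: [-0.0, 0.931, -0.364, 0.0]
contact_force: [5.2, 2.2, -7.2]
gripper_width: 0.496
```

```bash
python3 st.py s10.png
```

```text
yaw -42.67380296585969 [0.5125 0.065  0.2418] [ 5.16  2.22 -7.2 ] [ 0.604 -0.825 -0.407] 0.4956007091612399 [  0.71 -46.75  -4.46 -23.4    0.4    1.52   0.46]
leg [76, 77, 75, 69, 72, 77, 90, 117, 131, 133, 133, 132, 132, 133, 133, 133, 133, 134, 134, 113, 65, 31, 25, 21, 18, 21, 22, 19, 18, 18, 18]
```

Call:
apply_moves:
  moves:
    - [[0, 0, 0], [0, 0, -0.1], -1]
    - [[0, 0, 0], [0, 0, -0.2], -1]
    - [[0, 0, 0], [0, 0, -0.3], -1]
    - [[0, 0, 0], [0, 0, -0.3], -1]

```text
t: 12.85
eef_pos: [0.5125, 0.0647, 0.2419]
tool_rot: [-0.0, 0.94, -0.34, -0.0]
contact_force: [5.7, 2.3, -7.0]
gripper_width: 0.5
```

```bash
python3 st.py s11.png
```

```text
yaw -39.797355364453246 [0.5125 0.0647 0.2419] [ 5.72  2.31 -6.96] [ 0.441 -0.765 -1.133] 0.5004068946775406 [ -0.09 -46.68  -5.37 -23.36   0.81   1.41   1.21]
leg [83, 80, 80, 73, 74, 82, 96, 121, 132, 133, 133, 132, 133, 133, 133, 133, 133, 134, 133, 114, 65, 30, 25, 21, 19, 20, 21, 19, 18, 18, 18]
```

View pics/s11.png

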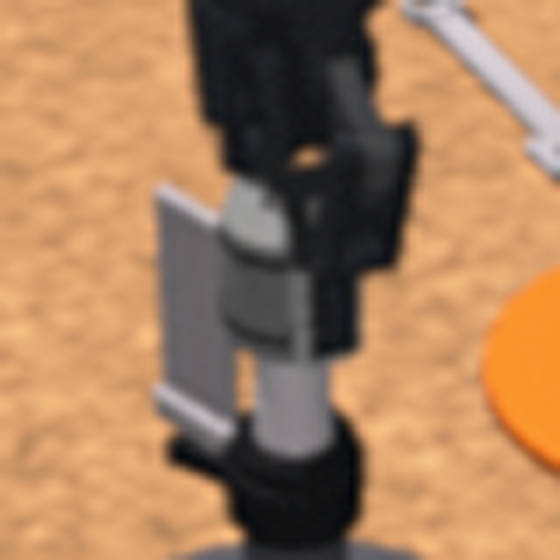

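```bash
python3 - <<'E'
from h import *
s=read_camera("side"); t=read_camera("top")
def edge(img,rows=slice(28*7-170*0,0)): pass
for n in("s8","s9","s10","s11"):
    a=cv2.imread(f"pics/{n}.png").astype(float); g=a[:,:,2]-a[:,:,0]   # red-blue: bench high, steel low
    out=[]
    for r in range(230,370,10):
        p=g[r-3:r+4,120:200].mean(0); h=(p[:15].mean()+p[-12:].mean())/2
        out.append(120+np.argmax(p<h))
    k=np.polyfit(np.arange(230,370,10),out,1); print(n,np.round(225+(np.polyval(k,[200,300,390])+.5)/7-.5,2))
ax=np.array([.5125,.0653])
for ang in (-56,-28,-24,-22,-20,-18,-16,-14,-12,-10):
    a=np.radians(ang); u=np.array([np.cos(a),np.sin(a)]); n=np.array([-u[1],u[0]])
    L=[]
    for z in(.193,.148,.107):
        L.append(min(proj(s,[*(ax+.062*u+k*.003*n),z])[1] for k in(-1,1)))
    print(ang,np.round(L,2))
a=cv2.imread("pics/top0.png")
E
```

```text
s8 [249.01 249.61 250.15]
s9 [247.26 247.86 248.39]
s10 [246.78 247.41 247.97]
s11 [246.76 247.36 247.89]
-56 [262.18 262.49 262.75]
-28 [249.91 250.55 251.1 ]
-24 [248.38 249.06 249.64]
-22 [247.64 248.34 248.94]
-20 [246.92 247.64 248.26]
-18 [246.22 246.96 247.6 ]
-16 [245.54 246.3  246.95]
-14 [244.88 245.66 246.33]
-12 [244.25 245.04 245.73]
-10 [243.64 244.45 245.16]
```

```bash
python3 - <<'E'
from h import *
s=read_camera("side"); t=read_camera("top")
a=cv2.imread("pics/side0.png"); cv2.imwrite("pics/s0z.png",cv2.resize(a[188:212,250:282],None,fx=20,fy=20,interpolation=cv2.INTER_CUBIC))
ax=np.array([.5125,.0653])
for ang in(-62,-60,-58,-56,-54,-52):
    x=np.radians(ang); u=np.array([np.cos(x),np.sin(x)])
    pt=[proj(t,[*(ax+r*u),.193])for r in(.028,.062)]; ps=[proj(s,[*(ax+r*u),.193])for r in(.028,.062)]
    print(ang,"top",np.round(pt,2).tolist(),"side",[np.round((p-[188,250]+.5)*20).tolist() for p in ps])
# top paddle line fit
b=cv2.imread("pics/top0.png").astype(float); 
sub=b[192:212,264:286]; w=np.clip(sub.min(2)-105,0,None)
r,c=np.nonzero(w>0); W=w[w>0]; m=np.array([np.average(r,weights=W),np.average(c,weights=W)]); C=np.cov(np.stack([r,c]),aweights=W); ev,V=np.linalg.eigh(C); d=V[:,1]
p=m+[192,264]; A=atz(t,p-4*d,.193);B=atz(t,p+4*d,.193); print("dir",np.degrees(np.arctan2(*(B-A)[[1,0]])),"mid",atz(t,p,.193), len(W))
for d in look_for("side","paddle_top"): print(d)
E
```

```text
-62 top [[206.27, 268.19], [199.59, 281.52]] side [[249.0, 335.0], [88.0, 336.0]]
-60 top [[205.9, 267.99], [198.76, 281.08]] side [[249.0, 326.0], [88.0, 317.0]]
-58 top [[205.53, 267.78], [197.94, 280.6]] side [[249.0, 318.0], [89.0, 299.0]]
-56 top [[205.16, 267.56], [197.14, 280.1]] side [[250.0, 309.0], [90.0, 280.0]]
-54 top [[204.81, 267.32], [196.36, 279.57]] side [[250.0, 300.0], [91.0, 261.0]]
-52 top [[204.46, 267.07], [195.6, 279.01]] side [[251.0, 292.0], [93.0, 242.0]]
dir -48.2481462840517 mid [0.5334894 0.0327165 0.193    ] 62
{'pixel': [225.7, 255.8], 'conf': 0.87}
{'pixel': [193.3, 324.4], 'conf': 0.64}
{'pixel': [218.7, 177.9], 'conf': 0.47}
```

View pics/s0z.png

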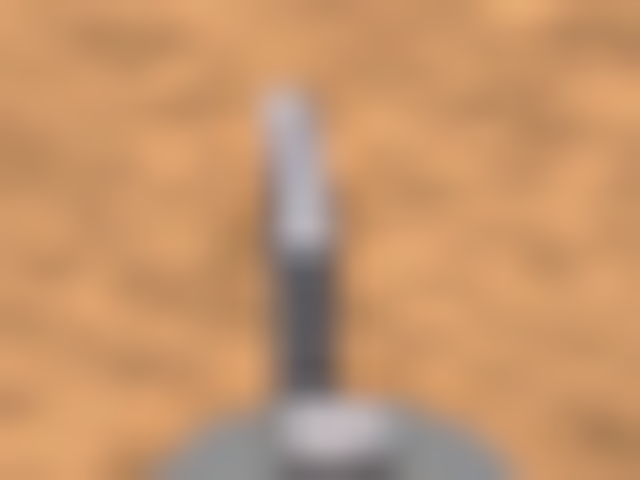

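```bash
python3 - <<'E'
from h import *
s=read_camera("side"); t=read_camera("top")
f=lambda x,y:(180+y/8-.44,215+x/8-.44)
g=lambda x,y:(185+y/5-.4,220+x/5-.4)
print("peg tip",tri(t,f(377,125),s,g(150,247)))
# overlay of predicted paddle at -19 and -13, with peg
im=cv2.resize(s["color"][170:250,225:305,::-1],None,fx=7,fy=7,interpolation=cv2.INTER_CUBIC)
ax=np.array([.5125,.0653])
for ang,col in((-19.,(0,255,0)),(-13.,(0,0,255))):
    x=np.radians(ang); u=np.array([np.cos(x),np.sin(x)]); n=np.array([-u[1],u[0]])
    for k in(-1,1):
        P=[proj(s,[*(ax+r*u+k*.003*n),z]) for r,z in((.028,.193),(.062,.193),(.062,.103),(.028,.103))]
        P=np.array([[(p[1]-225+.5)*7,(p[0]-170+.5)*7] for p in P]).round().astype(int)
        cv2.polylines(im,[P],True,col,1)
cv2.imwrite("pics/s12.png",im)
cv2.imwrite("pics/t12.png",cv2.resize(t["color"][150:270,190:340,::-1],None,fx=5,fy=5,interpolation=cv2.INTER_CUBIC))
E
```

```text
peg tip (array([0.56369411, 0.05812293, 0.09614606]), np.float64(0.0029257648142534715))
```

View pics/s12.png

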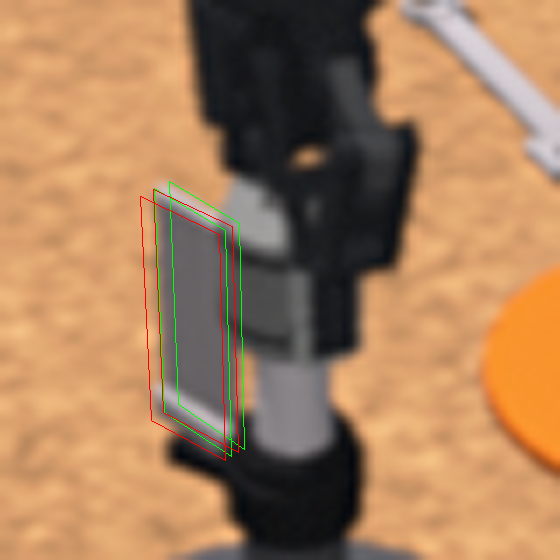

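View pics/t12.png

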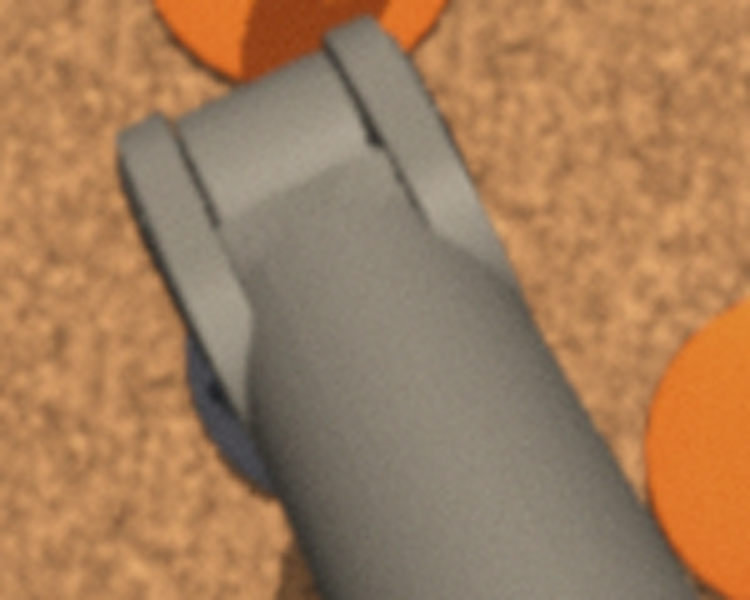

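The lever is against a hard stop. The paddle stayed put between the last two steps (under 0.1 px) while the reaction torque rose from 0.4 to 1.1 N m, and lever friction is only 0.06 N m. I'll ease the over-push slightly, settle, and check again.

Call:
apply_moves:
  moves:
    - [[0, 0, 0], [0, 0, 0.1], -1]
    - [[0, 0, 0], [0, 0, 0.15], -1]
    - [[0, 0, 0], [0, 0, 0.15], -1]
    - [[0, 0, 0], [0, 0, 0.15], -1]
    - [[0, 0, 0], [0, 0, 0.15], -1]
    - [[0, 0, 0], [0, 0, 0.15], -1]

```text
t: 14.0
eef_pos: [0.5125, 0.0649, 0.2419]
tool_rot: [-0.0, 0.936, -0.352, 0.0]
contact_force: [4.2, 2.7, -7.5]
gripper_width: 0.504
```

```bash
python3 st.py s13.png; python3 - <<'E'
from h import *
for n in("s10","s11","s13"):
    a=cv2.imread(f"pics/{n}.png").astype(float); g=a[:,:,2]-a[:,:,0]; out=[]
    for r in range(230,370,10):
        p=g[r-3:r+4,120:200].mean(0); out.append(120+np.argmax(p<(p[:15].mean()+p[-12:].mean())/2))
    print(n,np.mean(out)/7)
E
```

```text
yaw -41.23132322210897 [0.5125 0.0649 0.2419] [ 4.24  2.71 -7.55] [ 0.466 -0.811 -0.741] 0.5043618684866851 [  0.26 -46.84  -4.95 -23.38   0.56   1.51   0.76]
leg [80, 82, 80, 73, 75, 83, 97, 120, 132, 133, 132, 133, 132, 133, 133, 133, 133, 134, 133, 113, 65, 30, 26, 20, 18, 20, 21, 20, 18, 18, 18]
s10 22.80612244897959
s11 22.755102040816325
s13 22.77551020408163
```

View pics/s13.png

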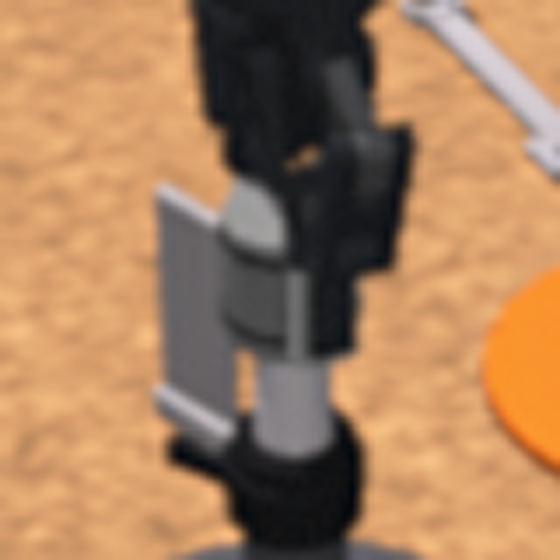

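The paddle (left edge near column 247) is unmoved at its stop under a light push. The leg's bright tube still ends at the rim at row 234.7, unchanged. Handing in.

```bash
python3 -c "
from station import *
print(hand_in())"
```

```text
the job is handed in; nothing more can be done
None
```

I gripped the dark stand's round grip, drew the leg up to its mark, and then turned the gripper anticlockwise about the leg until the finger had pushed the lever to a hard stop. I handed in still holding the leg, with a light push on the lever, at about 14 s.

**Leg height:** the gripper rose 35.1 mm from the grasp, against 35 mm for the mark. In the side view the bright tube ended at row 234.7, where 234.8 was expected with the mark at the rim, and it did not change while I turned. The black mark can't be told apart from the black collar in the pictures, so this rests on those two measurements.

**Lever:** the paddle stayed still through the last 3° turn while the torque rose from 0.4 to 1.1 N m, against about 0.06 N m of friction. I eased back to about 0.74 N m, and the paddle had not moved.

**One check disagreed:** the paddle's swing measured from the pictures is about 37° (0.65 rad). From the stated start angles it should be 39 to 46° (0.68 to 0.80 rad). I put this down to 1–2° of error in the image angles and relied on the torque. The lever could also have met the black peg on the collar early, which I could not rule out.

I touched nothing else on the bench, and the largest wrist force I read was about 9 N.

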